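Press a flask into the dryer's sprung cradle

TASK

Lift the upside-down round flask off the drain stand and seat it, neck down, in the red sprung ring of the blue air-dryer cradle, then take the orange pad and set it balanced flat on top of the flask's round bulb, letting go of it so that it rests there by itself before the ring is pressed. Then press gently down on the pad, touching neither the glass nor the cradle, until the sprung ring is nearly all the way down, and finish while still holding it pressed: do not let it come up. Leave the other glassware and containers where they stand.

Things in the scene. Friction and masses are not known exactly. Their poses are not given: they have to be found in the camera images.
- flask: small round-bottomed clear glass flask, upside down: a ball-shaped bulb of 64 mm diameter with its neck pointing straight down (neck 21 mm in diameter, rim 26 mm, blue band; the neck's mouth lies 70 mm below the bulb's centre). Origin at the bulb's centre; its z axis points up, away from the neck. About 70 g. At the start it hangs, loose, in the ring of the drain stand.
- stand_ring (a point): centre of the drain stand's fixed steel wire ring, at the height of the middle of the 8 mm bar, 65 mm above the bench (ring 48 mm across between bar middles, 40 mm clear hole, 56 mm outside, on three thin legs on a grey foot 90 mm wide). The bulb's centre sits 27 mm above this point; lift the flask's neck at least 50 mm to clear it.
- cradle: the air dryer's cradle: round blue foot 116 mm wide and 14 mm thick, bolted down, with three aluminium sleeves (tops at 60 mm) that guide a red sprung ring. Origin at the centre of the foot's underside, on the bench; the ring is centred above it. Nothing stands higher than the ring.
- ring_seat (a point): centre of the cradle's red sprung ring, at the height of the middle of its 8 mm bar, 95 mm above the bench when up; moves with the ring. Same ring size as the drain stand's: a flask seated in it, neck down through the hole, has its bulb's centre 27 mm above this point, and the bulb's top 59 mm above it.
- ring (a joint): how far the sprung ring is pushed down, in m: 0 up, 0.020 at its stop. With flask and pad in place a push of about 2.5 N begins to move it and about 11 N brings it to the stop (450 N/m); the weight of flask and pad alone does not move it.
- pad: orange round pressing pad, a flat disc 44 mm in diameter and 16 mm thick, 28 g. Origin at the centre of its underside, z axis up (along its axis). At the start it lies on the grey pad post.
- post: grey pad post, bolted down: 30 mm diameter column, 50 mm tall, on a foot 70 mm wide and 8 mm thick. Origin at the centre of its underside. The pad's edge overhangs the column by 7 mm all round.
- conical: bystander, leave alone: green conical flask, 72 mm wide, 100 mm tall; origin at the centre of its underside.
- beaker: bystander, leave alone: open glass beaker, 60 mm wide, 75 mm tall; origin at the centre of its underside.
- dish: bystander, leave alone: closed clear dish, 64 mm wide, 14 mm tall; origin at the centre of its underside.
- stopper: bystander, leave alone: black rubber stopper, 36 mm wide, 25 mm tall; origin at the centre of its underside.
- reagent: bystander, leave alone: amber bottle with red cap, 70 mm wide, 140 mm tall; origin at the centre of its underside.
- jar: bystander, leave alone: white jar with blue cap, 64 mm wide, 80 mm tall; origin at the centre of its underside.

How it is judged:
By the outcome, as a careful person would: the job done as asked, in the order asked, and still so for the second after the job is handed in, while the arm keeps its last pose, push and grip.
It also fails if it takes over 61 s, if anything falls off the work surface, if the arm or the gripper's body presses on something with over 40 N, if the wrist force passes 120 N, or if a joint passes its speed limit or range.

ROBOT

A 6-joint arm with a two-finger parallel gripper is mounted at the origin on the work surface. World frame = base frame: x ahead of the robot, y to its left, z up, the work surface at z = 0. Lengths are in mm, angles in rad, forces in N, time in s.
With the tool pointing down it reaches from about 150 to 775 mm from the base axis. Payload 6.1 kg.
Tool frame: the origin (TCP) lies between the finger pads; the fingertips stand 11 mm ahead of it and the grasp point (between the pads) lies 8 mm behind it (arm.tip_reach is the distance from the TCP to the fingertips, in mm); z points along the fingers, x is the direction in which the jaws open and shut, and the axes are right-handed (so a half turn about z gives the same grasp; the last joint's range is limited). The gripper opens to 85 mm and grips with 20 to 120 N. Pads are 22 mm wide; open, the fingers measure 114 mm over their backs; the gripper's body (76 mm by 85 mm) begins 54 mm behind the grasp point. The pads swing forward as they close: fully open they stand 13 mm farther back than shut.
Start: joints at [1.26, 0.126, -0.04, 1.405, 0, 1.571], TCP at [160.549, 499.832, 242.295] pointing down, gripper open.
Joint ranges: [-2.72, 2.72], [-0.95, 1.95], [-1.27, 1.35], [-1.78, 2.02], [-1.46, 1.47], [-3.14, 3.14]. Speed limits (rad/s): [2.39, 2.39, 3.01, 3.14, 3.14, 3.14].

INTERFACE

Orientations are given as a unit quaternion [w, x, y, z].
In Python, from cell import arm, vision, job gives the robot as it stands.
- The arm moves only by the tool apply_moves, never from a script. Its argument "commands" is a list of rows, each an object of numbers: "tx", "ty", "tz": the shift along the world's x, y, z in mm; "turn": the turn about the world's z in rad. A call has 1 to 8 rows; each row shifts and turns the commanded pose from where the row before left it; what a row does not reach is not made up. A row lasts 1/8 s, in which the tool goes at most 62.5 mm and 10.7 degrees, less where a joint would pass 70% of its speed; a pose out of reach is approached as far as the arm can. A call with a gripper value outside its range is refused whole. "grip" is the closure, from 0 (fully open) to 1 (shut), set as the call begins (left out, the last holds). The fingers move at their own pace and stop on an object; "newtons" is the grip in N (left out, the last holds). Time passes only in rows, so rows that do not move let the fingers close. It gives the time, the measured TCP pose, the force and the opening at its end, in the units of the state.
- arm.sense(): the state, without advancing time (a new reading comes with each control period).
- vision.read_camera(name): name is "scene" or "top" or "wrist"; returns a dict with "img" (480x640x3 uint8, red, green, blue), "fx", "fy", "cx", "cy" (pixels), "eye" and "attitude" of the camera in the world; the wrist camera has in their place "mount" (4x4, takes a point from camera to tool coordinates, whose origin is the TCP and whose axes are the tool frame's). Camera axes: x right, y down, z forward; pixel columns grow to the right and rows downward; lengths in mm; the calibration is good to about 2 mm. The wrist camera is an equidistant fisheye: a pixel r from the principal point sees the ray r / f radians off the axis. A picture is of the moment at which its call begins: read the wrist's pose just before it. There is no depth.
- job.close_job(): hands the job in, once; it reports no verdict.
The state is a dict: "clock": time; "joints": joint angles; "joint_vel": joint speeds; "joint_torque": joint torques, N m; "ee_pos": TCP position; "eef_rot": TCP orientation; "contact_force": force on the tool from outside, world axes, zero at the start; "torque": the same for the moment, N m; "opening": finger opening in mm.
Only numpy, scipy, OpenCV 4.12 (cv2) and the standard library are available. Lean on these libraries where they do the work, as an engineer would, in place of code of your own. Each camera call takes 0.05 s, during which the arm holds its last target.

## Working session

There is one attempt and no reset: what is moved stays moved. The work goes in short steps, Python scripts to look and compute and a tool call to move; the robot and the scene stay as the last step left them, time stands still between calls to the robot, and variables do not carry over. Pictures are saved under pics/ and viewed, and the job is handed in when it is done.

Besides the shell and the picture viewer there is one more tool, called after "Call:" as name(argument=value, ...), one argument or row to a line, values as JSON. apply_moves: Moves the arm, as the interface text tells. Its arguments: {"type":"object","properties":{"commands":{"type":"array","items":{"type":"object","properties":{"tx":{"type":"number"},"ty":{"type":"number"},"tz":{"type":"number"},"turn":{"type":"number"}}}},"grip":{"type":"number"},"newtons":{"type":"number"}},"required":["commands"]}

```bash
mkdir -p pics; ls; python3 - <<'E'
from cell import arm, vision, job
import cv2
s=arm.sense(); print({k:(s[k]) for k in s}); print(arm.tip_reach)
for n in ["scene","top","wrist"]:
    c=vision.read_camera(n); cv2.imwrite(f"pics/{n}0.png",c["img"][:,:,::-1])
    print(n,{k:c[k] for k in c if k!="img"})
E
```

```text
pics
{'clock': 0.0, 'joints': array([ 1.26000031e+00,  1.26383252e-01, -4.06425442e-02,  1.40539083e+00,
       -5.44313156e-06,  1.57081628e+00]), 'joint_vel': array([ 0.00049695,  0.00023393, -0.00090426,  0.00083345,  0.00064921,
       -0.00139343]), 'joint_torque': array([-9.97711686e-04, -4.35911286e+01,  3.52924562e+01,  1.72713987e-02,
        1.23010432e-04,  2.64632199e-06]), 'ee_pos': array([160.43251144, 499.46504681, 241.5109382 ]), 'eef_rot': array([ 4.79500000e-04,  8.08033029e-01,  5.89136630e-01, -6.53013398e-04]), 'contact_force': array([-0.81486854, -0.64694872, -0.10288501]), 'torque': array([-0.0520325 , -0.0091511 , -0.01202865]), 'opening': 85.60564329039501}
11.0
scene {'fx': 514.1563436012963, 'fy': 514.1563436012963, 'cx': 320.033803826733, 'cy': 237.7620800035077, 'eye': array([978.48920015, 349.9296477 , 979.7527549 ]), 'attitude': array([-0.11586558,  0.40220348,  0.87372895, -0.24780082])}
top {'fx': 434.9993506498413, 'fy': 434.9993506498413, 'cx': 310.3809081075364, 'cy': 239.81400181862912, 'eye': array([424.83389378,   5.02205161, 951.16505263]), 'attitude': array([-0.05166216,  0.70914712, -0.70115682,  0.05310833])}
wrist {'fx': 371.64829954431775, 'fy': 371.64829954431775, 'cx': 318.61388178283255, 'cy': 239.72732295813668, 'mount': array([[ 9.99999746e-01, -2.64644094e-05, -7.11799131e-04,
        -3.66272955e-01],
       [ 2.47091900e-04,  9.50144098e-01,  3.11811051e-01,
        -8.04707987e+01],
       [ 6.68059848e-04, -3.11811147e-01,  9.50143864e-01,
        -1.31311242e+02],
       [ 0.00000000e+00,  0.00000000e+00,  0.00000000e+00,
         1.00000000e+00]])}
```

View pics/scene0.png

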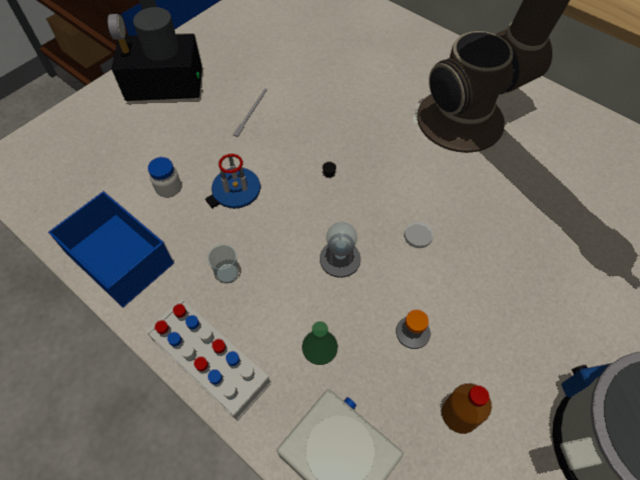

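View pics/top0.png

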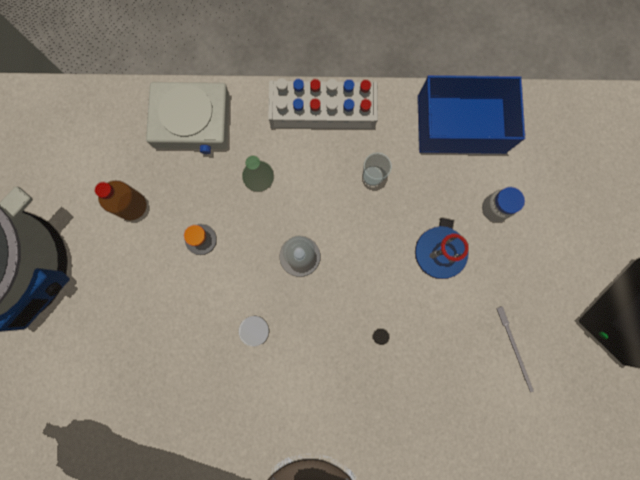

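View pics/wrist0.png

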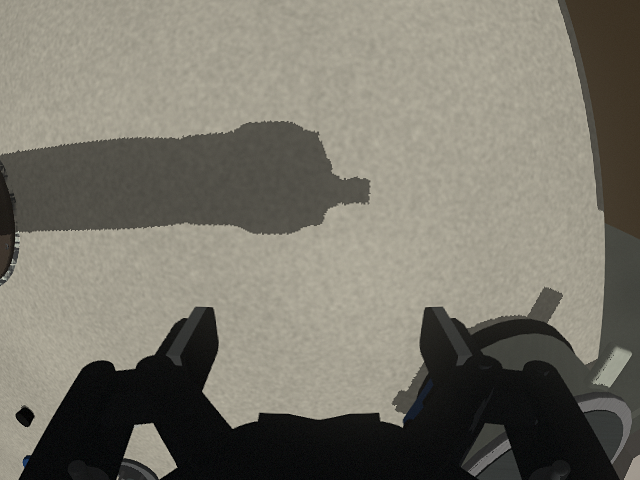

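```bash
cat > h.py <<'E'
import numpy as np, cv2
from cell import arm, vision, job
from scipy.spatial.transform import Rotation as R
def rot(q): return R.from_quat([q[1],q[2],q[3],q[0]]).as_matrix()
class Cam:
    def __init__(s,name):
        st=arm.sense(); c=vision.read_camera(name); s.img=c["img"]; s.fe=name=="wrist"
        s.f,s.cx,s.cy=c["fx"],c["cx"],c["cy"]
        if s.fe:
            M=np.array(c["mount"]); Rt=rot(st["eef_rot"]); s.R=Rt@M[:3,:3]; s.t=Rt@M[:3,3]+st["ee_pos"]
        else: s.R=rot(c["attitude"]); s.t=np.array(c["eye"])
    def proj(s,P):
        p=(np.atleast_2d(P)-s.t)@s.R
        if s.fe:
            r=np.hypot(p[:,0],p[:,1]); th=np.arctan2(r,p[:,2]); k=s.f*th/np.maximum(r,1e-9)
            return np.c_[s.cx+k*p[:,0],s.cy+k*p[:,1]]
        return np.c_[s.cx+s.f*p[:,0]/p[:,2],s.cy+s.f*p[:,1]/p[:,2]]
    def ray(s,u,v):
        a,b=(u-s.cx)/s.f,(v-s.cy)/s.f
        if s.fe:
            th=np.hypot(a,b); d=np.array([a/th*np.sin(th),b/th*np.sin(th),np.cos(th)])
        else: d=np.array([a,b,1.])
        d=s.R@d; return d/np.linalg.norm(d)
    def onz(s,u,v,z):
        d=s.ray(u,v); return s.t+d*(z-s.t[2])/d[2]
    def save(s,fn,box=None,k=1,draw=()):
        im=s.img[:,:,::-1].copy(); x0,y0,x1,y1=box or (0,0,640,480)
        im=cv2.resize(im[y0:y1,x0:x1],None,fx=k,fy=k,interpolation=cv2.INTER_CUBIC)
        for P,col in draw:
            q=((s.proj(P)-[x0,y0]+.5)*k-.5)
            cv2.polylines(im,[np.round(q*8).astype(int)],False,col,1,cv2.LINE_AA,3)
        cv2.imwrite(fn,im)
def circ(x,y,z,d):
    a=np.linspace(0,2*np.pi,73); return np.c_[x+d/2*np.cos(a),y+d/2*np.sin(a),z+0*a]
def tri(*obs):
    A=np.zeros((3,3));b=np.zeros(3)
    for c,u,v in obs:
        d=c.ray(u,v);P=np.eye(3)-np.outer(d,d);A+=P;b+=P@c.t
    return np.linalg.solve(A,b)
E
python3 - <<'E'
from h import *
t=Cam("top");s=Cam("scene")
print("pad",tri((t,194,236),(s,417,321)))
print("red ring",tri((t,454,247),(s,231,163)))
print("bulb",tri((t,299,254),(s,341,236)))
print("cradle foot",t.onz(442,252,14),s.onz(237,187,14))
print("stand foot",t.onz(300,257,5),s.onz(340,260,5))
print("post foot",t.onz(202,239,8),s.onz(414,332,8))
im=[]
for c,b in ((t,(400,200,500,300)),(t,(250,205,350,305)),(t,(150,190,250,290)),(s,(190,140,290,240)),(s,(290,200,390,300)),(s,(365,280,465,380))):
    im.append(cv2.resize(c.img[b[1]:b[3],b[0]:b[2],::-1],(260,260),interpolation=cv2.INTER_CUBIC))
cv2.imwrite("pics/crop.png",np.vstack([np.hstack(im[:3]),np.hstack(im[3:])]))
E
```

```text
pad [563.94814241 245.20124146  57.58933937]
red ring [ 541.22789869 -280.80389687   95.69678364]
bulb [525.64163774  25.02286272  88.89371371]
cradle foot [ 541.4060903  -282.16112139   14.        ] [ 542.55620743 -275.36472823   14.        ]
stand foot [527.95215119  26.14261442   5.        ] [532.84445646  30.1968749    5.        ]
post foot [564.81338151 241.37486312   8.        ] [565.40356461 247.84905743   8.        ]
```

View pics/crop.png

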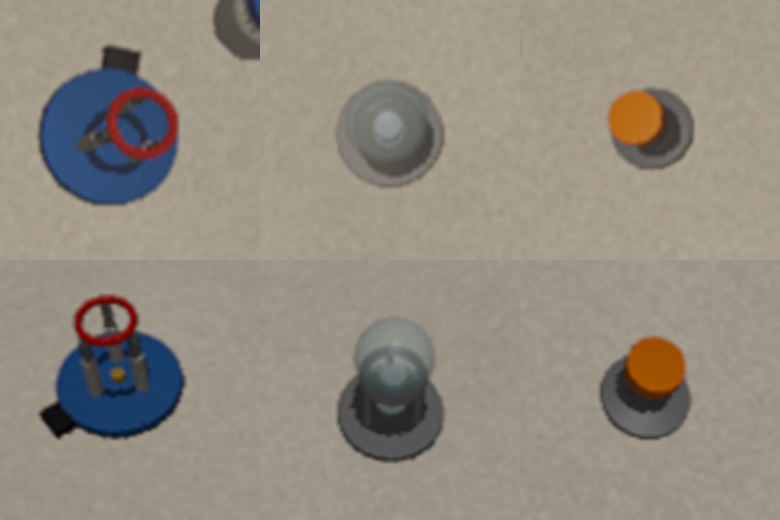

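Call:
apply_moves(
  commands=[
    {"tx": 10, "ty": -40},
    {"tx": 20, "ty": -50},
    {"tx": 20, "ty": -50},
    {"tx": 25, "ty": -50},
    {"tx": 30, "ty": -50},
    {"tx": 35, "ty": -45},
    {"tx": 35, "ty": -40},
    {"tx": 35, "ty": -40},
  ],
)

```text
invalid input
```

Call:
apply_moves(
  commands=[
    {"tx": 40, "ty": -35},
    {"tx": 40, "ty": -30},
    {"tx": 40, "ty": -25},
    {"tx": 35, "ty": -20},
    {"tz": 0},
    {"tz": 0},
  ],
)

```text
invalid input
```

```bash
python3 - <<'E'
from h import *
st=arm.sense(); print(st["clock"],st["ee_pos"],st["eef_rot"],st["contact_force"],st["joints"])
w=Cam("wrist")
x,y=528,26
w.save("pics/w1.png",draw=[(circ(x,y,92,64),(0,255,0)),(circ(x,y,6,90),(0,0,255)),(circ(x,y,69,48),(255,0,0))])
E
```

```text
0.25 [160.49172677 499.67991848 241.90126156] [ 2.32212184e-04  8.08028874e-01  5.89142747e-01 -3.29097840e-04] [-0.38936571  0.50708672  0.3563349 ] [ 1.26000835e+00  1.26143076e-01 -4.00652735e-02  1.40539343e+00
  1.25135552e-05  1.57080954e+00]
```

View pics/w1.png

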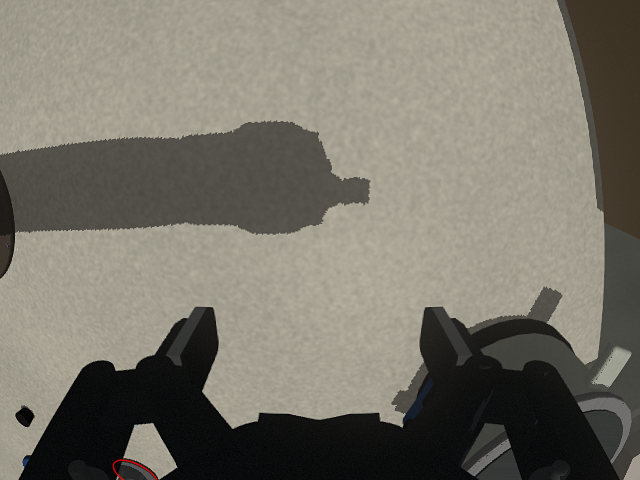

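Call:
apply_moves(
  commands=[
    {"tx": 10, "ty": -40, "tz": 0, "turn": 0},
    {"tx": 20, "ty": -50, "tz": 0, "turn": 0},
    {"tx": 20, "ty": -50, "tz": 0, "turn": 0},
    {"tx": 25, "ty": -50, "tz": 0, "turn": 0},
    {"tx": 30, "ty": -50, "tz": 0, "turn": 0},
    {"tx": 35, "ty": -45, "tz": 0, "turn": 0},
    {"tx": 35, "ty": -40, "tz": 0, "turn": 0},
    {"tx": 35, "ty": -40, "tz": 0, "turn": 0},
  ],
)

```text
clock: 1.3
ee_pos: [371.4, 133.2, 242.6]
eef_rot: [0.0, 0.808, 0.589, 0.001]
contact_force: [0.8, 0.3, -0.6]
opening: 85.4
```

Call:
apply_moves(
  commands=[
    {"tx": 40, "ty": -30, "tz": 0, "turn": 0},
    {"tx": 40, "ty": -30, "tz": 0, "turn": 0},
    {"tx": 40, "ty": -25, "tz": 0, "turn": 0},
    {"tx": 35, "ty": -22, "tz": 0, "turn": 0},
    {"tx": 0, "ty": 0, "tz": 0, "turn": 0},
    {"tx": 0, "ty": 0, "tz": 0, "turn": 0},
  ],
)

```text
clock: 2.05
ee_pos: [525.1, 27.9, 242.0]
eef_rot: [-0.0, 0.808, 0.589, -0.0]
contact_force: [-1.0, -0.1, -0.8]
opening: 85.5
```

```bash
python3 - <<'E'
from h import *
st=arm.sense(); print(st["clock"],st["ee_pos"],st["eef_rot"],st["contact_force"],st["joints"])
w=Cam("wrist")
x,y=528,26
w.save("pics/w2.png",draw=[(circ(x,y,92,64),(0,255,0)),(circ(x,y,6,90),(0,0,255)),(circ(x,y,69,48),(255,0,0))])
w.save("pics/w2b.png")
E
```

```text
2.05 [525.05598113  27.91278712 242.0258548 ] [-3.75620849e-04  8.08096816e-01  5.89049442e-01 -3.88152220e-04] [-1.02459971 -0.05246379 -0.77679677] [ 5.29999454e-02  1.28209555e-01 -3.74235766e-02  1.40622361e+00
  2.06259317e-04  3.64031863e-01]
```

View pics/w2.png

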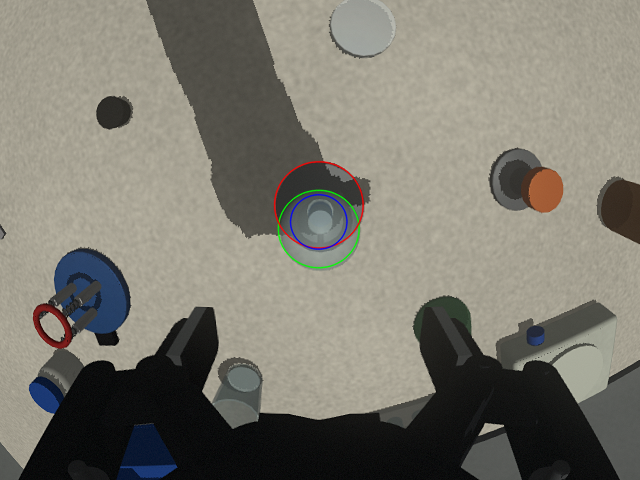

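```bash
cat >> h.py <<'E'
def sph(cam,x,y,z,r):
    c=np.array([x,y,z],float);v=cam.t-c;D=np.linalg.norm(v);n=v/D
    m=c+n*r*r/D; rr=r*np.sqrt(1-(r/D)**2)
    u=np.cross(n,[0.3,.9,.1]);u/=np.linalg.norm(u);w=np.cross(n,u);a=np.linspace(0,2*np.pi,73)[:,None]
    return m+rr*(np.cos(a)*u+np.sin(a)*w)
def panel(fn,items):
    ims=[]
    for c,P,h,draw in items:
        u,v=c.proj(P)[0]; x0,y0=int(max(0,min(640-2*h,u-h))),int(max(0,min(480-2*h,v-h)))
        c.save("/tmp/p.png",(x0,y0,x0+2*h,y0+2*h),380/(2*h),draw); im=cv2.imread("/tmp/p.png"); ims.append(cv2.resize(im,(380,380)))
    while len(ims)%2: ims.append(np.zeros_like(ims[0]))
    cv2.imwrite(fn,np.vstack([np.hstack(ims[i:i+2]) for i in range(0,len(ims),2)]) if len(ims)<=2 else cv2.resize(np.vstack([np.hstack(ims[i:i+2]) for i in range(0,len(ims),2)]),None,fx=.78,fy=.78))
E
python3 - <<'E'
from h import *
w=Cam("wrist");t=Cam("top");s=Cam("scene")
G,RD,B=(0,255,0),(0,0,255),(255,0,0)
x,y=527,27
d=lambda c:[(sph(c,x,y,92,32),G),(circ(x,y,6,90),RD)]
X,Y=542,-279
e=lambda c:[(circ(X,Y,95,56),G),(circ(X,Y,95,40),G),(circ(X,Y,14,116),(0,255,255))]
panel("pics/p1.png",[(w,[x,y,60],60,d(w)),(w,[X,Y,50],60,e(w)),(s,[x,y,60],40,d(s)),(s,[X,Y,50],40,e(s))])
panel("pics/p2.png",[(t,[x,y,60],40,d(t)),(t,[X,Y,50],40,e(t))])
E
```

```text
(no output)
```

View pics/p1.png

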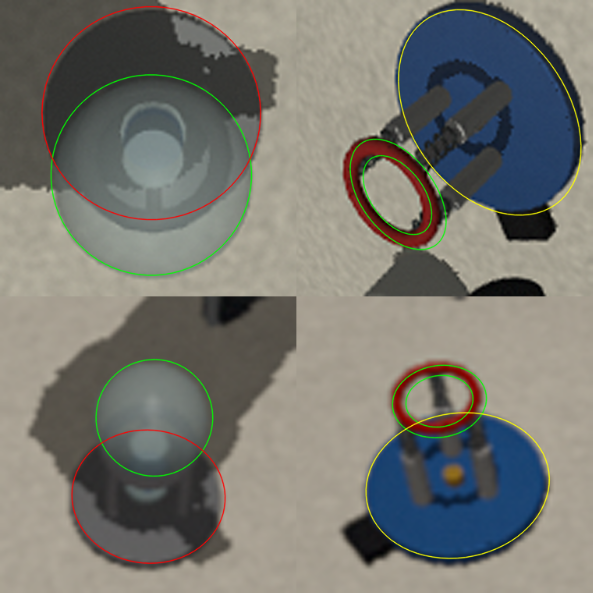

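View pics/p2.png

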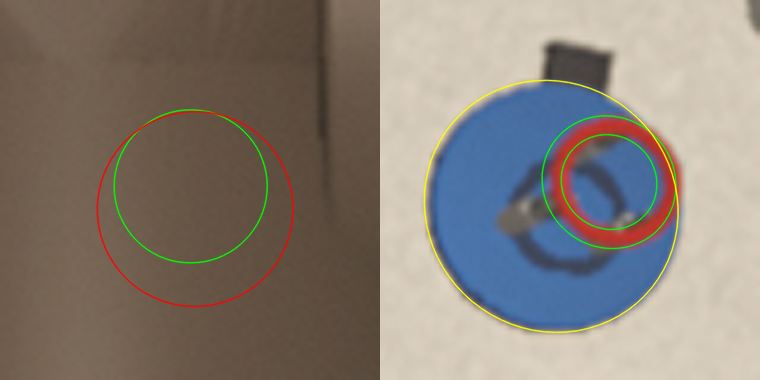

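Call:
apply_moves(
  commands=[
    {"tx": 0, "ty": -30, "tz": 0, "turn": 0},
    {"tx": 0, "ty": -60, "tz": 0, "turn": 0},
    {"tx": 0, "ty": -60, "tz": 0, "turn": 0},
    {"tx": 5, "ty": -60, "tz": 0, "turn": 0},
    {"tx": 5, "ty": -60, "tz": 0, "turn": 0},
    {"tx": 5, "ty": -38, "tz": 0, "turn": 0},
    {"tx": 0, "ty": 0, "tz": 0, "turn": 0},
    {"tx": 0, "ty": 0, "tz": 0, "turn": 0},
  ],
)

```text
clock: 3.25
ee_pos: [540.4, -279.2, 242.5]
eef_rot: [-0.0, 0.808, 0.589, 0.0]
contact_force: [-0.4, 0.9, 0.4]
opening: 85.3
```

```bash
python3 - <<'E'
from h import *
st=arm.sense(); print(st["clock"],st["ee_pos"],st["joints"])
w=Cam("wrist")
G=(0,255,0)
it=[]
for X,Y in ((541,-280),(540,-282)):
  e=lambda c:[(circ(X,Y,95,56),G),(circ(X,Y,95,40),G),(circ(X,Y,14,116),(0,255,255))]
  it.append((w,[X,Y,50],65,e(w)))
panel("pics/p3.png",it)
E
```

```text
3.25 [ 540.36152389 -279.24442467  242.46253696] [-4.77140636e-01  2.87347386e-01  1.60674393e-01  1.44433736e+00
  3.51868493e-04 -1.66868076e-01]
```

View pics/p3.png

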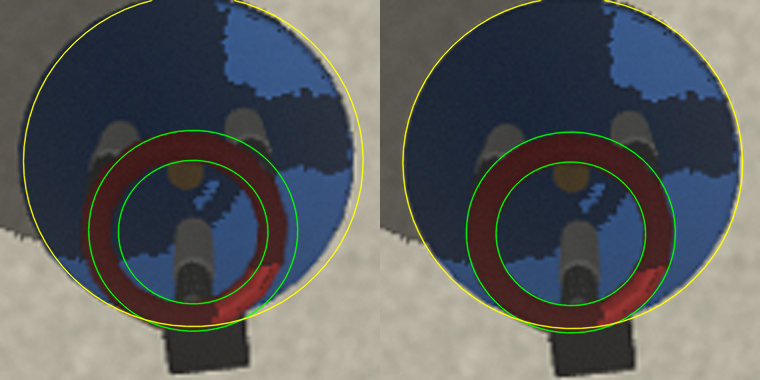

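Call:
apply_moves(
  commands=[
    {"tx": 0, "ty": 40, "tz": 0, "turn": 0},
    {"tx": 0, "ty": 60, "tz": 0, "turn": 0},
    {"tx": -4, "ty": 60, "tz": 0, "turn": 0},
    {"tx": -5, "ty": 60, "tz": 0, "turn": 0},
    {"tx": -4, "ty": 50, "tz": -15, "turn": 0},
    {"tx": 0, "ty": 36, "tz": -25, "turn": 0},
    {"tx": 0, "ty": 0, "tz": -30, "turn": 0},
    {"tx": 0, "ty": 0, "tz": -10, "turn": 0},
  ],
)

```text
clock: 4.3
ee_pos: [525.9, 27.5, 161.1]
eef_rot: [-0.001, 0.807, 0.59, -0.001]
contact_force: [0.2, -0.6, 0.0]
opening: 85.3
```

```bash
python3 - <<'E'
from h import *
st=arm.sense(); print(st["clock"],st["ee_pos"])
w=Cam("wrist")
x,y=527,27
w.save("pics/w4.png",draw=[(sph(w,x,y,92,32),(0,255,0)),(circ(x,y,6,90),(0,0,255))])
E
```

```text
4.3 [525.90178348  27.53073231 161.12242464]
```

View pics/w4.png

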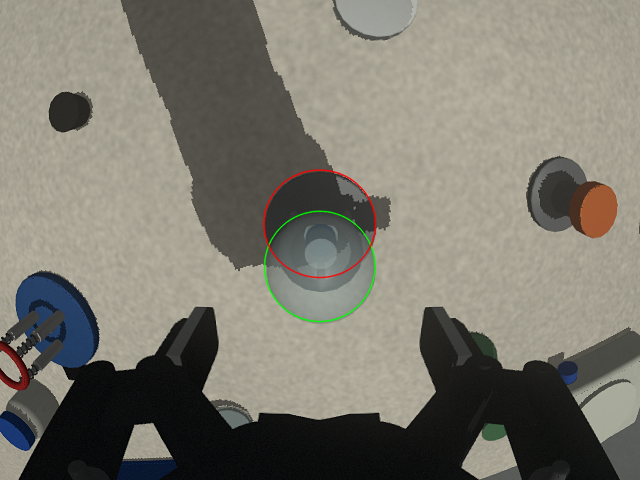

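Call:
apply_moves(
  commands=[
    {"tx": 1, "ty": -0.5, "tz": -20, "turn": 0},
    {"tx": 0, "ty": 0, "tz": -20, "turn": 0},
    {"tx": 0, "ty": 0, "tz": -20, "turn": 0},
    {"tx": 0, "ty": 0, "tz": -14, "turn": 0},
    {"tx": 0, "ty": 0, "tz": -5, "turn": 0},
    {"tx": 0, "ty": 0, "tz": 0, "turn": 0},
  ],
)

```text
clock: 5.1
ee_pos: [528.7, 25.3, 83.6]
eef_rot: [0.0, 0.808, 0.589, 0.0]
contact_force: [0.1, -0.1, -1.1]
opening: 85.4
```

Call:
apply_moves(
  commands=[
    {"tx": 0, "ty": 0, "tz": 0, "turn": 0},
    {"tx": 0, "ty": 0, "tz": 0, "turn": 0},
    {"tx": 0, "ty": 0, "tz": 0, "turn": 0},
    {"tx": 0, "ty": 0, "tz": 0, "turn": 0},
    {"tx": 0, "ty": 0, "tz": 0, "turn": 0},
    {"tx": 0, "ty": 0, "tz": 0, "turn": 0},
  ],
  grip=0.4,
  newtons=25,
)

```text
clock: 5.85
ee_pos: [529.8, 27.2, 85.1]
eef_rot: [-0.001, 0.808, 0.59, 0.003]
contact_force: [-0.8, 6.4, 4.6]
opening: 62.5
```

```bash
python3 - <<'E'
from h import *
st=arm.sense(); print(st["clock"],st["ee_pos"],st["opening"])
w=Cam("wrist");s=Cam("scene")
w.save("pics/w5.png",draw=[(sph(w,527,27,92,32),(0,255,0))])
s.save("pics/s5.png",(260,140,420,300),3.7)
E
```

```text
5.85 [529.82957686  27.20316347  85.05373878] 62.48372944907403
```

View pics/w5.png

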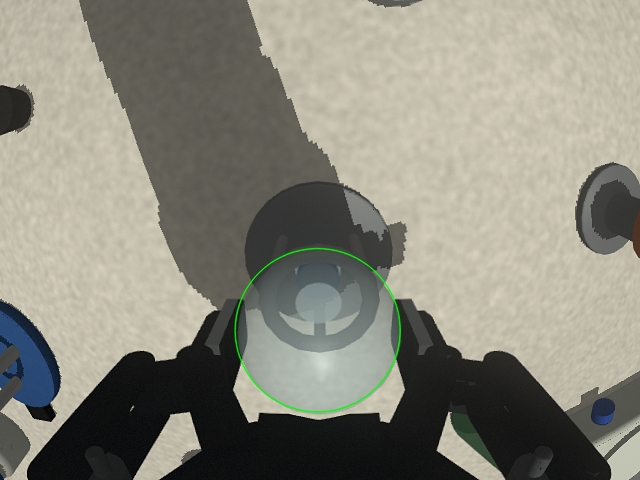

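View pics/s5.png

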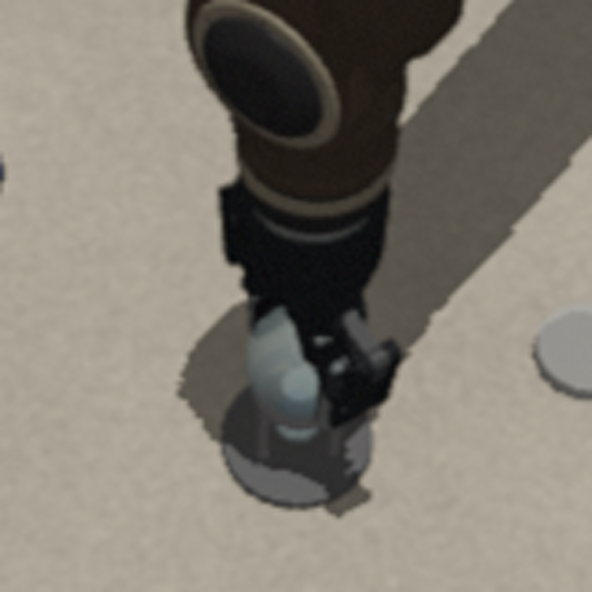

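```bash
python3 - <<'E'
from h import *
st=arm.sense(); w=Cam("wrist"); Rt=rot(st["eef_rot"])
print(st["ee_pos"],st["contact_force"],st["opening"])
for z in (11,6,0,-5,-10,-20):
    print(z,[w.proj(st["ee_pos"]+Rt@np.array([-31.5,y,z]))[0].round() for y in (-11,0,11)])
w.save("pics/w6.png",(200,270,440,430),3.3)
E
```

```text
[529.86289552  27.19642932  85.08543956] [0.35761022 7.33881143 5.67581515] 62.619310130935304
11 [array([247., 290.]), array([248., 312.]), array([251., 333.])]
6 [array([244., 295.]), array([247., 318.]), array([249., 339.])]
0 [array([242., 302.]), array([244., 325.]), array([246., 347.])]
-5 [array([239., 308.]), array([242., 331.]), array([244., 353.])]
-10 [array([237., 314.]), array([240., 338.]), array([242., 360.])]
-20 [array([231., 328.]), array([235., 353.]), array([238., 375.])]
```

View pics/w6.png

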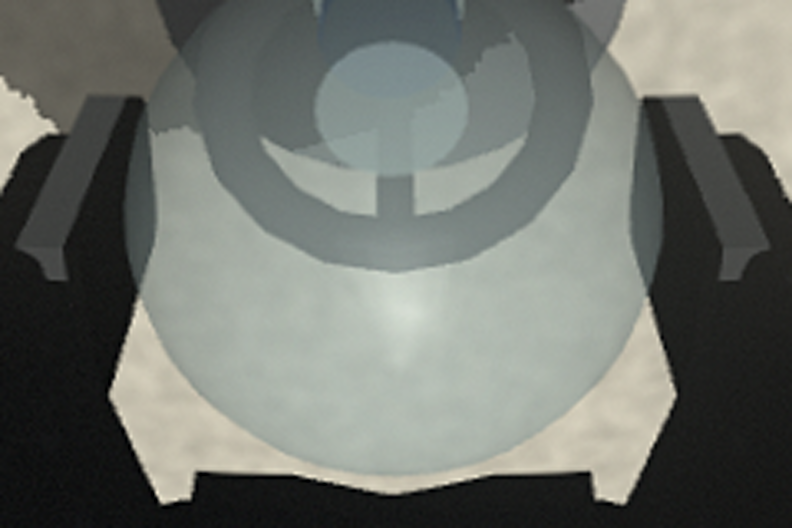

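Call:
apply_moves(
  commands=[
    {"tx": 0, "ty": 0, "tz": 3, "turn": 0},
    {"tx": 0, "ty": 0, "tz": 5, "turn": 0},
    {"tx": 0, "ty": 0, "tz": 7, "turn": 0},
    {"tx": 0, "ty": 0, "tz": 7, "turn": 0},
    {"tx": 0, "ty": 0, "tz": 0, "turn": 0},
  ],
)

```text
clock: 6.62
ee_pos: [529.0, 25.2, 106.1]
eef_rot: [0.0, 0.808, 0.589, 0.001]
contact_force: [0.5, -0.0, -0.2]
opening: 62.3
```

```bash
python3 - <<'E'
from h import *
st=arm.sense(); w=Cam("wrist"); s=Cam("scene")
print(st["ee_pos"],st["contact_force"],st["opening"])
w.save("pics/w7.png"); s.save("pics/s7.png",(260,140,420,300),3.7)
E
```

```text
[529.03067197  25.23802817 106.11290004] [ 0.50681773 -0.02686302 -0.21984775] 62.342078870004016
```

View pics/w7.png

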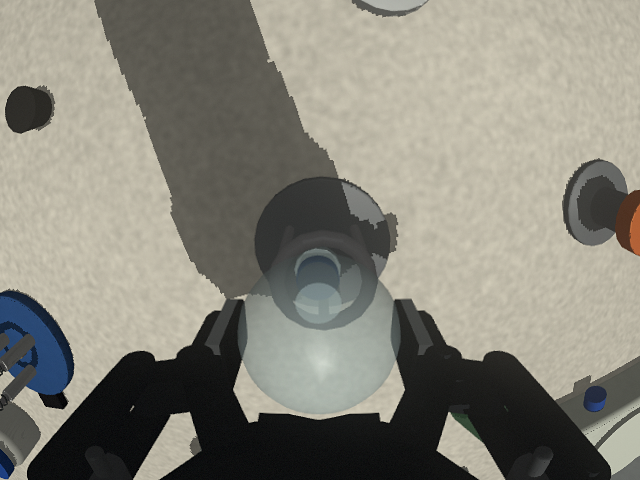

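View pics/s7.png

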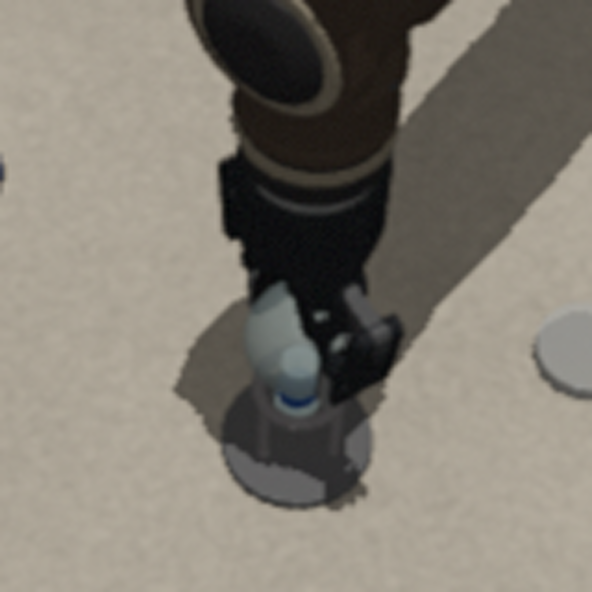

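Call:
apply_moves(
  commands=[
    {"tx": 0, "ty": 0, "tz": 15, "turn": 0},
    {"tx": 0, "ty": 0, "tz": 25, "turn": 0},
    {"tx": 0, "ty": 0, "tz": 30, "turn": 0},
    {"tx": 0, "ty": -10, "tz": 20, "turn": 0},
    {"tx": 1, "ty": -25, "tz": 10, "turn": 0},
    {"tx": 1, "ty": -35, "tz": 0, "turn": 0},
    {"tx": 2, "ty": -40, "tz": 0, "turn": 0},
    {"tx": 2, "ty": -40, "tz": 0, "turn": 0},
  ],
)

```text
clock: 7.72
ee_pos: [534.6, -125.8, 206.3]
eef_rot: [0.0, 0.808, 0.589, 0.0]
contact_force: [0.8, 1.0, -1.0]
opening: 62.4
```

Call:
apply_moves(
  commands=[
    {"tx": 2, "ty": -40, "tz": 0, "turn": 0},
    {"tx": 2, "ty": -40, "tz": 0, "turn": 0},
    {"tx": 2, "ty": -35, "tz": 0, "turn": 0},
    {"tx": 0, "ty": -27, "tz": 0, "turn": 0},
    {"tx": 0, "ty": -15, "tz": 0, "turn": 0},
    {"tx": 0, "ty": 0, "tz": 0, "turn": 0},
    {"tx": 0, "ty": 0, "tz": 0, "turn": 0},
  ],
)

```text
clock: 8.6
ee_pos: [540.6, -280.8, 205.5]
eef_rot: [-0.0, 0.808, 0.589, 0.0]
contact_force: [0.7, 0.9, -0.9]
opening: 62.7
```

```bash
python3 - <<'E'
from h import *
st=arm.sense(); w=Cam("wrist"); s=Cam("scene");t=Cam("top")
p=st["ee_pos"];print(p,st["contact_force"],st["opening"])
G=(0,255,0);Y=(0,255,255)
b=p+[-2.8,-.2,7]
d=lambda c:[(sph(c,*b,32),G),(circ(540,-282,95,56),Y),(circ(540,-282,95,40),Y),(circ(b[0],b[1],b[2]-70,26),G)]
panel("pics/p8.png",[(w,b,110,d(w)),(s,b-[0,0,50],60,d(s)),(t,b,60,d(t))])
E
```

```text
[ 540.57186592 -280.82635575  205.50705424] [ 0.66053577  0.85527739 -0.88451678] 62.71888254246269
```

View pics/p8.png

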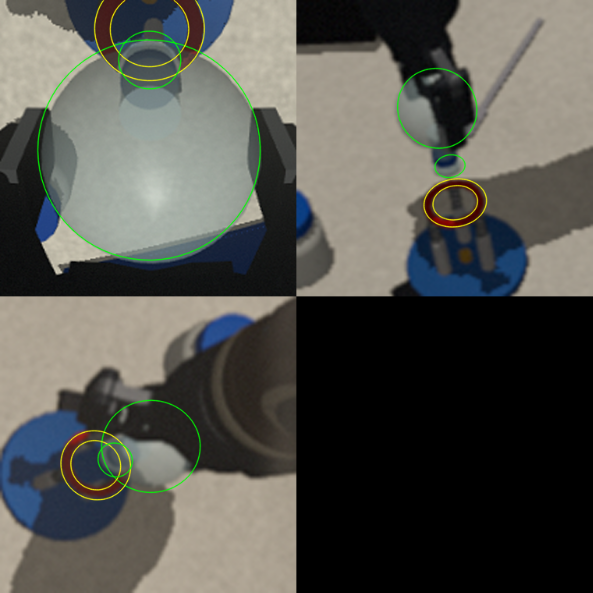

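Call:
apply_moves(
  commands=[
    {"tx": 2, "ty": -1, "tz": -10, "turn": 0},
    {"tx": 0, "ty": 0, "tz": -20, "turn": 0},
    {"tx": 0, "ty": 0, "tz": -20, "turn": 0},
    {"tx": 0, "ty": 0, "tz": -18, "turn": 0},
    {"tx": 0, "ty": 0, "tz": -10, "turn": 0},
    {"tx": 0, "ty": 0, "tz": -6, "turn": 0},
    {"tx": 0, "ty": 0, "tz": 0, "turn": 0},
    {"tx": 0, "ty": 0, "tz": 0, "turn": 0},
  ],
)

```text
clock: 9.75
ee_pos: [542.9, -282.8, 122.0]
eef_rot: [0.0, 0.808, 0.589, 0.0]
contact_force: [0.1, 0.3, -0.7]
opening: 62.7
```

```bash
python3 - <<'E'
from h import *
st=arm.sense(); w=Cam("wrist"); s=Cam("scene");t=Cam("top")
p=st["ee_pos"];print(p,st["contact_force"],st["opening"])
G=(0,255,0);Y=(0,255,255)
b=p+[-2.8,-.2,7]
d=lambda c:[(sph(c,*b,32),G),(circ(540,-282,95,56),Y),(circ(540,-282,95,40),Y)]
panel("pics/p9.png",[(w,b,110,d(w)),(s,b-[0,0,50],60,d(s)),(t,b,60,d(t))])
E
```

```text
[ 542.90937111 -282.82734364  121.98286164] [ 0.12887024  0.2870899  -0.67869647] 62.66578489957043
```

View pics/p9.png

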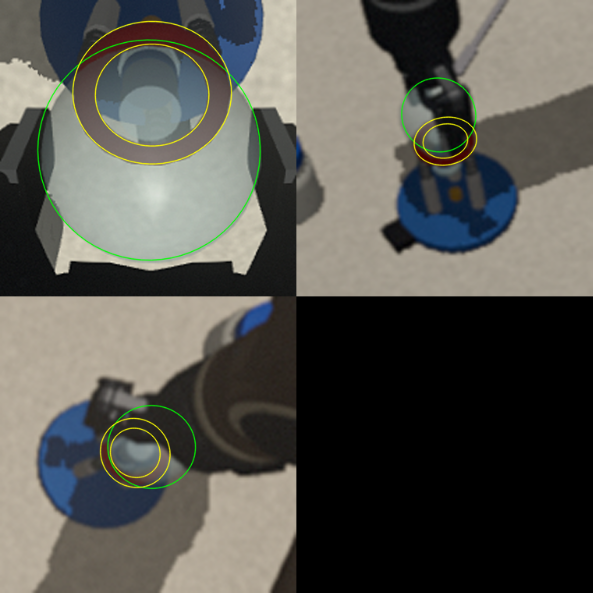

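Call:
apply_moves(
  commands=[
    {"tx": 0, "ty": 0, "tz": -3, "turn": 0},
    {"tx": 0, "ty": 0, "tz": -1.5, "turn": 0},
    {"tx": 0, "ty": 0, "tz": -1, "turn": 0},
    {"tx": 0, "ty": 0, "tz": 0, "turn": 0},
    {"tx": 0, "ty": 0, "tz": 0, "turn": 0},
  ],
)

```text
clock: 10.52
ee_pos: [542.5, -282.6, 116.0]
eef_rot: [0.0, 0.808, 0.589, 0.0]
contact_force: [-1.2, -0.1, 3.4]
opening: 62.5
```

Call:
apply_moves(
  commands=[
    {"tx": 0, "ty": 0, "tz": 0, "turn": 0},
    {"tx": 0, "ty": 0, "tz": 0, "turn": 0},
    {"tx": 0, "ty": 0, "tz": 0, "turn": 0},
    {"tx": 0, "ty": 0, "tz": 0, "turn": 0},
    {"tx": 0, "ty": 0, "tz": 0, "turn": 0},
  ],
  grip=0,
)

```text
clock: 11.15
ee_pos: [542.6, -282.7, 115.8]
eef_rot: [0.0, 0.808, 0.589, -0.0]
contact_force: [0.2, 1.4, 0.1]
opening: 85.5
```

Call:
apply_moves(
  commands=[
    {"tx": 0, "ty": 0, "tz": 10, "turn": 0},
    {"tx": 0, "ty": 0, "tz": 20, "turn": 0},
    {"tx": 0, "ty": 0, "tz": 30, "turn": 0},
    {"tx": 0, "ty": 0, "tz": 30, "turn": 0},
    {"tx": 0, "ty": 0, "tz": 30, "turn": 0},
    {"tx": 0, "ty": 0, "tz": 0, "turn": 0},
    {"tx": 0, "ty": 0, "tz": 0, "turn": 0},
  ],
)

```text
clock: 12.02
ee_pos: [542.5, -282.6, 235.6]
eef_rot: [-0.0, 0.808, 0.589, 0.0]
contact_force: [0.1, -0.4, -0.8]
opening: 85.7
```

```bash
python3 - <<'E'
from h import *
st=arm.sense(); w=Cam("wrist"); s=Cam("scene");t=Cam("top")
p=st["ee_pos"];print(p,st["contact_force"],st["opening"])
G=(0,255,0);Y=(0,255,255)
b=np.array([540,-282,122.])
d=lambda c:[(sph(c,*b,32),G),(circ(540,-282,95,56),Y)]
panel("pics/p10.png",[(w,b,80,d(w)),(s,b-[0,0,50],50,d(s)),(t,b,50,d(t)),(w,b,150,[])])
E
```

```text
[ 542.50445904 -282.61785877  235.64854551] [ 0.14545923 -0.42806424 -0.7891282 ] 85.70237430788212
```

View pics/p10.png

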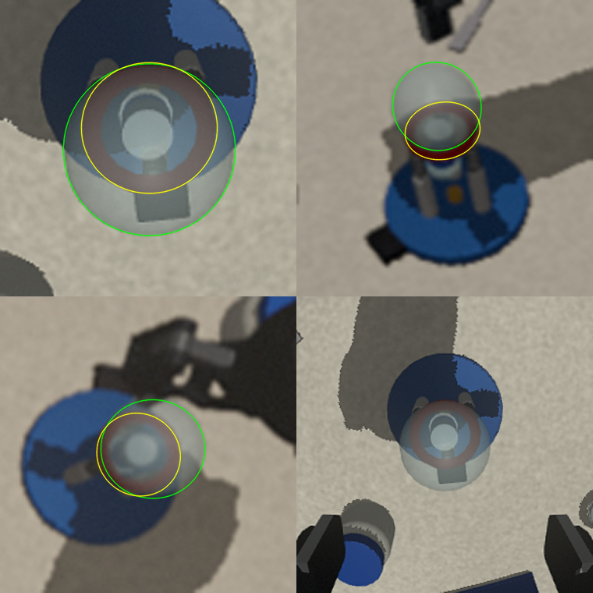

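Call:
apply_moves(
  commands=[
    {"tx": 0, "ty": 40, "tz": 0, "turn": 0},
    {"tx": 0, "ty": 60, "tz": 0, "turn": 0},
    {"tx": 0, "ty": 60, "tz": 0, "turn": 0},
    {"tx": 0, "ty": 60, "tz": 0, "turn": 0},
    {"tx": 0, "ty": 60, "tz": 0, "turn": 0},
    {"tx": 0, "ty": 60, "tz": 0, "turn": 0},
    {"tx": 5, "ty": 60, "tz": 0, "turn": 0},
    {"tx": 10, "ty": 60, "tz": 0, "turn": 0},
  ],
)

```text
clock: 13.18
ee_pos: [556.9, 179.2, 235.3]
eef_rot: [-0.0, 0.808, 0.589, -0.0]
contact_force: [1.5, -0.7, -0.1]
opening: 85.5
```

Call:
apply_moves(
  commands=[
    {"tx": 6, "ty": 40, "tz": 0, "turn": 0},
    {"tx": 0, "ty": 26, "tz": -20, "turn": 0},
    {"tx": 0, "ty": 0, "tz": -40, "turn": 0},
    {"tx": 0, "ty": 0, "tz": -30, "turn": 0},
    {"tx": 0, "ty": 0, "tz": 0, "turn": 0},
    {"tx": 0, "ty": 0, "tz": 0, "turn": 0},
  ],
)

```text
clock: 13.92
ee_pos: [563.8, 243.4, 146.7]
eef_rot: [0.0, 0.808, 0.589, 0.0]
contact_force: [0.3, -0.1, 0.7]
opening: 85.4
```

```bash
python3 - <<'E'
from h import *
st=arm.sense(); w=Cam("wrist"); s=Cam("scene");t=Cam("top")
p=st["ee_pos"];print(st["clock"],p,st["contact_force"],st["joints"])
G=(0,255,0);Y=(0,255,255)
x,y=564,245
d=lambda c:[(circ(x,y,66,44),G),(circ(x,y,50,44),G),(circ(x,y,8,70),Y)]
panel("pics/p11.png",[(w,[x,y,50],70,d(w)),(s,[x,y,50],40,d(s)),(w,[x,y,50],150,[])])
im=w.img; m=cv2.inRange(cv2.cvtColor(im,cv2.COLOR_RGB2HSV),(5,150,80),(22,255,255));print(m.sum()/255)
E
```

```text
13.925 [563.79855971 243.35543097 146.67019748] [ 0.29060959 -0.07889894  0.6630596 ] [ 4.07491806e-01  3.07880480e-01 -2.14300563e-02  1.24091988e+00
 -3.09628899e-05  7.18382101e-01]
2984.0
```

View pics/p11.png

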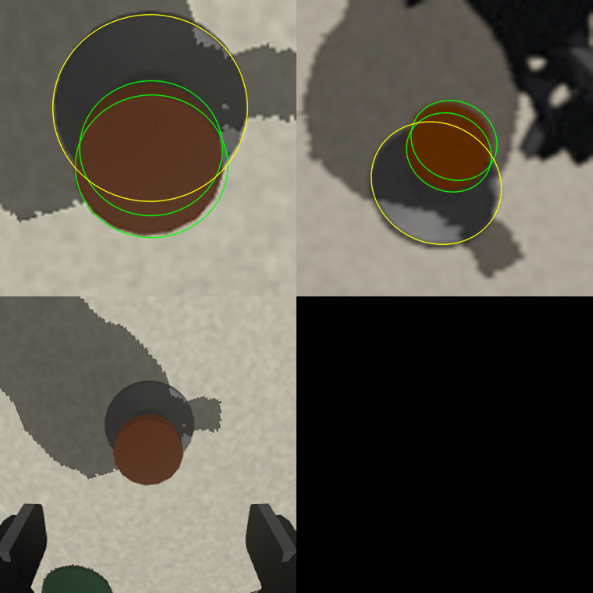

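```bash
cat > fitpad.py <<'E'
from h import *
from scipy.optimize import minimize
def fit(c,x,y,z,h=16,d=44,lo=(3,120,40),hi=(25,255,255)):
    m=cv2.inRange(cv2.cvtColor(c.img,cv2.COLOR_RGB2HSV),lo,hi)
    u,v=c.proj([x,y,z+h/2])[0]; k=np.zeros_like(m); cv2.circle(k,(int(u),int(v)),75,255,-1); m&=k
    n,l,st,ce=cv2.connectedComponentsWithStats(m); i=1+np.argmax(st[1:,4]); m=(l==i).astype(np.uint8)*255
    def cost(p):
        a=np.zeros((480*4,640*4),np.uint8)
        P=c.proj(np.r_[circ(p[0],p[1],z,d),circ(p[0],p[1],z+h,d)]).astype(np.float32)
        hu=cv2.convexHull(P)
        mm=cv2.moments(hu); return np.array([mm['m10']/mm['m00'],mm['m01']/mm['m00'],mm['m00']])
    M=cv2.moments(m,True); o=np.array([M['m10']/M['m00'],M['m01']/M['m00']])
    r=minimize(lambda p:((cost(p)[:2]-o)**2).sum(),[x,y],method="Nelder-Mead",options=dict(xatol=.02,fatol=1e-6))
    return r.x,M['m00'],cost(r.x)[2]
E
python3 - <<'E'
from fitpad import *
for n in ("wrist","scene"):
    print(n,fit(Cam(n),564,245,50))
E
```

```text
wrist (array([563.38282719, 244.15966282]), 3886.0, np.float64(4185.687388092047))
scene (array([565.32854337, 243.86542765]), 446.0, np.float64(469.14662922453135))
```

Call:
apply_moves(
  commands=[
    {"tx": 0, "ty": 1, "tz": -15, "turn": 0},
    {"tx": 0, "ty": 0, "tz": -25, "turn": 0},
    {"tx": 0, "ty": 0, "tz": -25, "turn": 0},
    {"tx": 0, "ty": 0, "tz": -15, "turn": 0},
    {"tx": 0, "ty": 0, "tz": -8, "turn": 0},
    {"tx": 0, "ty": 0, "tz": 0, "turn": 0},
    {"tx": 0, "ty": 0, "tz": 0, "turn": 0},
  ],
)

```text
clock: 15.05
ee_pos: [564.1, 244.6, 58.7]
eef_rot: [0.0, 0.808, 0.589, 0.001]
contact_force: [-0.1, 0.5, 0.4]
opening: 84.9
```

Call:
apply_moves(
  commands=[
    {"tx": 0, "ty": 0, "tz": 0, "turn": 0},
    {"tx": 0, "ty": 0, "tz": 0, "turn": 0},
    {"tx": 0, "ty": 0, "tz": 0, "turn": 0},
    {"tx": 0, "ty": 0, "tz": 0, "turn": 0},
    {"tx": 0, "ty": 0, "tz": 0, "turn": 0},
    {"tx": 0, "ty": 0, "tz": 0, "turn": 0},
    {"tx": 0, "ty": 0, "tz": 0, "turn": 0},
  ],
  grip=0.6,
  newtons=20,
)

```text
clock: 15.92
ee_pos: [563.7, 244.4, 58.3]
eef_rot: [0.0, 0.808, 0.589, 0.0]
contact_force: [-0.5, -0.4, 5.7]
opening: 43.4
```

```bash
python3 - <<'E'
from fitpad import *
st=arm.sense(); w=Cam("wrist"); s=Cam("scene")
p=st["ee_pos"];print(st["clock"],p,st["contact_force"],st["opening"])
G=(0,255,0);x,y=563.5,244.5
Rt=rot(st["eef_rot"])
for z in (11,8,5,2): print(z,w.proj(p+Rt@np.array([-22,-11,z])))
w.save("pics/w12.png",(140,180,500,450),2.2,[(circ(x,y,66,44),G)])
s.save("pics/s12.png",(340,220,490,370),3.7)
E
```

```text
15.925 [563.74394237 244.385425    58.31461851] [-0.47888484 -0.37106673  5.71149423] 43.442494180264184
11 [[268.26391791 290.34010262]]
8 [[267.37966248 293.45092268]]
5 [[266.46673916 296.66932319]]
2 [[265.52389403 300.00043488]]
```

View pics/w12.png

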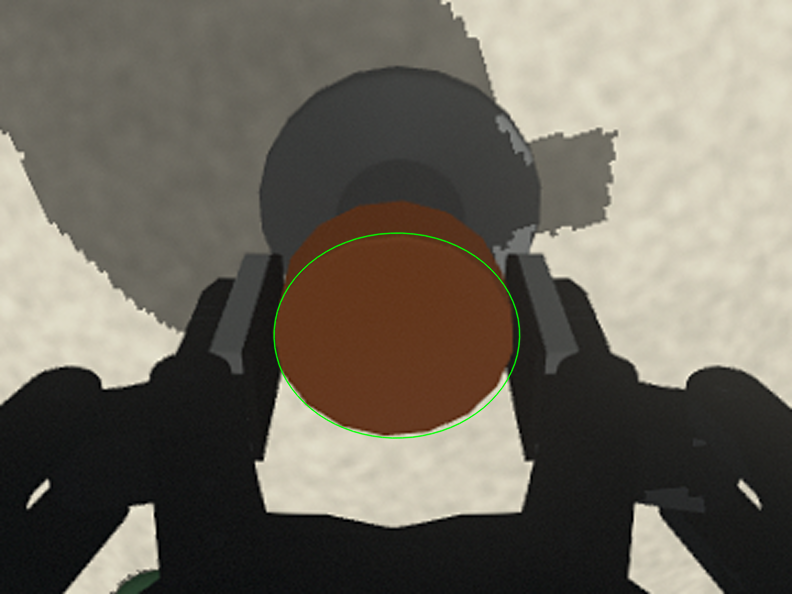

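View pics/s12.png

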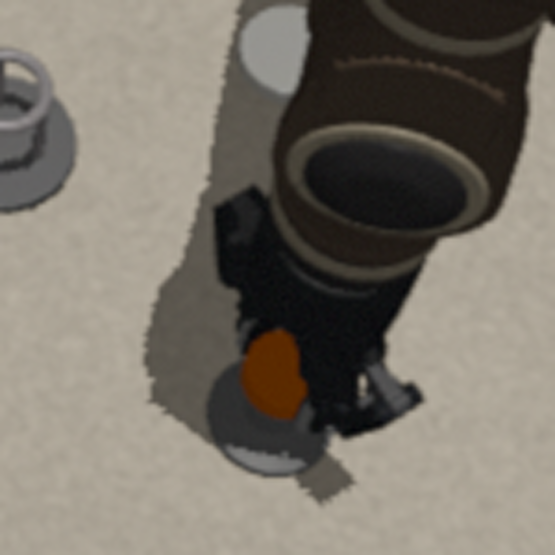

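Call:
apply_moves(
  commands=[
    {"tx": 0, "ty": 0, "tz": 10, "turn": 0},
    {"tx": 0, "ty": 0, "tz": 25, "turn": 0},
    {"tx": 0, "ty": 0, "tz": 35, "turn": 0},
    {"tx": 0, "ty": 0, "tz": 35, "turn": 0},
    {"tx": 0, "ty": -15, "tz": 30, "turn": 0},
    {"tx": 0, "ty": -30, "tz": 15, "turn": 0},
    {"tx": 0, "ty": -40, "tz": 0, "turn": 0},
    {"tx": -3, "ty": -45, "tz": 0, "turn": 0},
  ],
)

```text
clock: 17.02
ee_pos: [560.6, 113.6, 208.2]
eef_rot: [0.0, 0.808, 0.59, 0.0]
contact_force: [0.0, -0.0, -0.6]
opening: 43.1
```

Call:
apply_moves(
  commands=[
    {"tx": -3, "ty": -45, "tz": 0, "turn": 0},
    {"tx": -3, "ty": -45, "tz": 0, "turn": 0},
    {"tx": -3, "ty": -45, "tz": 0, "turn": 0},
    {"tx": -3, "ty": -45, "tz": 0, "turn": 0},
    {"tx": -3, "ty": -45, "tz": 0, "turn": 0},
    {"tx": -3, "ty": -45, "tz": 0, "turn": 0},
    {"tx": -2, "ty": -45, "tz": 0, "turn": 0},
    {"tx": 0, "ty": -35, "tz": 0, "turn": 0},
  ],
)

```text
clock: 18.02
ee_pos: [540.2, -237.4, 208.0]
eef_rot: [-0.0, 0.808, 0.589, -0.0]
contact_force: [0.2, -0.1, -0.1]
opening: 43.1
```

Call:
apply_moves(
  commands=[
    {"tx": 0, "ty": -25, "tz": 0, "turn": 0},
    {"tx": 0, "ty": -16, "tz": 0, "turn": 0},
    {"tx": 0, "ty": 0, "tz": 0, "turn": 0},
    {"tx": 0, "ty": 0, "tz": 0, "turn": 0},
  ],
)

```text
clock: 18.52
ee_pos: [540.6, -275.9, 207.8]
eef_rot: [-0.0, 0.808, 0.589, 0.0]
contact_force: [-0.5, 0.9, -0.3]
opening: 42.9
```

```bash
python3 - <<'E'
from fitpad import *
st=arm.sense(); w=Cam("wrist"); s=Cam("scene");t=Cam("top")
p=st["ee_pos"];print(st["clock"],p,st["contact_force"],st["opening"])
G=(0,255,0);Y=(0,255,255)
x,y,z=p+[-.4,0,-8.3]; b=np.array([540,-282,122.])
d=lambda c:[(sph(c,*b,32),Y),(circ(x,y,z+16,44),G),(circ(x,y,z,44),G)]
panel("pics/p13.png",[(w,[x,y,z],110,d(w)),(s,[x,y,z-40],50,d(s)),(t,[x,y,z],60,d(t)),(s,[x,y,z-40],50,[])])
E
```

```text
18.525 [ 540.58033494 -275.87229977  207.79830748] [-0.48213049  0.90126614 -0.29063375] 42.87180304748941
```

View pics/p13.png

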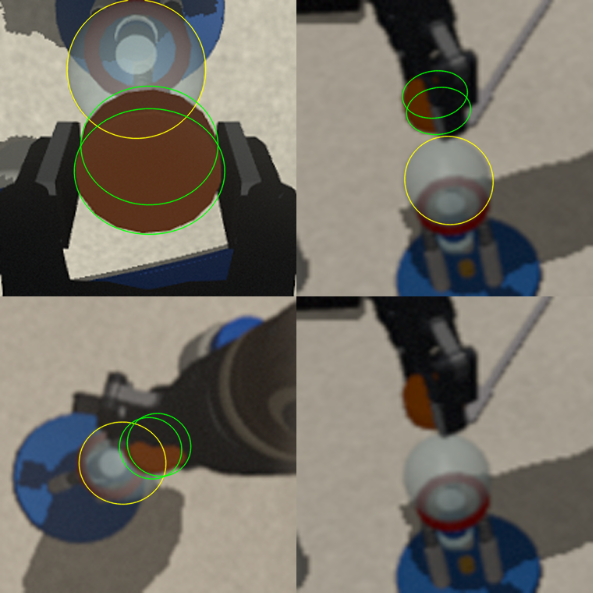

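Call:
apply_moves(
  commands=[
    {"tx": 0, "ty": -4, "tz": 0, "turn": 0},
    {"tx": 0, "ty": -2, "tz": -10, "turn": 0},
    {"tx": 0, "ty": 0, "tz": -15, "turn": 0},
    {"tx": 0, "ty": 0, "tz": -10, "turn": 0},
    {"tx": 0, "ty": 0, "tz": -3, "turn": 0},
    {"tx": 0, "ty": 0, "tz": 0, "turn": 0},
    {"tx": 0, "ty": 0, "tz": 0, "turn": 0},
    {"tx": 0, "ty": 0, "tz": 0, "turn": 0},
  ],
)

```text
clock: 19.68
ee_pos: [540.8, -282.8, 170.3]
eef_rot: [0.0, 0.808, 0.589, 0.0]
contact_force: [-0.4, -0.2, -0.4]
opening: 43.0
```

```bash
python3 - <<'E'
from fitpad import *
st=arm.sense(); w=Cam("wrist"); s=Cam("scene");t=Cam("top")
p=st["ee_pos"];print(st["clock"],p,st["contact_force"],st["opening"])
G=(0,255,0);Y=(0,255,255)
x,y,z=p+[-.4,0,-8.3]; b=np.array([540,-282,122.])
d=lambda c:[(sph(c,*b,32),Y),(circ(x,y,z+16,44),G),(circ(x,y,z,44),G),(circ(540,-282,95,56),(255,0,0))]
panel("pics/p14.png",[(w,[x,y,z],90,d(w)),(s,[x,y,z-40],50,d(s)),(w,[x,y,z],90,[]),(s,[x,y,z-40],50,[])])
E
```

```text
19.675 [ 540.77878043 -282.75936439  170.28588466] [-0.41485888 -0.16119235 -0.40287484] 42.95639422418305
```

View pics/p14.png

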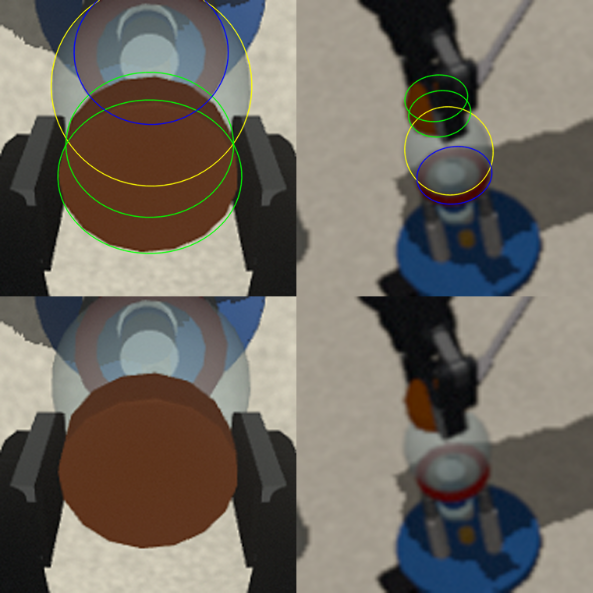

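Call:
apply_moves(
  commands=[
    {"tx": -0.8, "ty": 0.3, "tz": -3, "turn": 0},
    {"tx": 0, "ty": 0, "tz": -2, "turn": 0},
    {"tx": 0, "ty": 0, "tz": -1, "turn": 0},
    {"tx": 0, "ty": 0, "tz": -0.5, "turn": 0},
    {"tx": 0, "ty": 0, "tz": 0, "turn": 0},
    {"tx": 0, "ty": 0, "tz": 0, "turn": 0},
  ],
)

```text
clock: 20.58
ee_pos: [539.8, -282.4, 163.4]
eef_rot: [0.0, 0.808, 0.589, 0.0]
contact_force: [-0.5, 1.1, -0.3]
opening: 43.0
```

Call:
apply_moves(
  commands=[
    {"tx": 0, "ty": 0, "tz": -0.5, "turn": 0},
    {"tx": 0, "ty": 0, "tz": 0, "turn": 0},
    {"tx": 0, "ty": 0, "tz": 0, "turn": 0},
  ],
)

```text
clock: 20.95
ee_pos: [539.8, -282.4, 162.8]
eef_rot: [-0.0, 0.808, 0.589, 0.0]
contact_force: [0.6, 0.9, 0.1]
opening: 43.0
```

Call:
apply_moves(
  commands=[
    {"tx": 0, "ty": 0, "tz": -0.5, "turn": 0},
    {"tx": 0, "ty": 0, "tz": 0, "turn": 0},
    {"tx": 0, "ty": 0, "tz": 0, "turn": 0},
  ],
)

```text
clock: 21.32
ee_pos: [539.8, -282.4, 162.4]
eef_rot: [0.0, 0.808, 0.589, 0.0]
contact_force: [-0.7, 0.1, 1.2]
opening: 43.1
```

Call:
apply_moves(
  commands=[
    {"tx": 0, "ty": 0, "tz": -0.5, "turn": 0},
    {"tx": 0, "ty": 0, "tz": 0, "turn": 0},
    {"tx": 0, "ty": 0, "tz": 0, "turn": 0},
  ],
)

```text
clock: 21.7
ee_pos: [539.8, -282.4, 162.0]
eef_rot: [0.0, 0.808, 0.589, 0.0]
contact_force: [-0.3, 0.2, 2.8]
opening: 43.3
```

Call:
apply_moves(
  commands=[
    {"tx": 0, "ty": 0, "tz": 0.4, "turn": 0},
    {"tx": 0, "ty": 0, "tz": 0, "turn": 0},
    {"tx": 0, "ty": 0, "tz": 0, "turn": 0},
  ],
)

```text
clock: 22.08
ee_pos: [539.8, -282.4, 162.2]
eef_rot: [0.0, 0.808, 0.589, 0.0]
contact_force: [0.0, 0.5, 2.5]
opening: 43.3
```

Call:
apply_moves(
  commands=[
    {"tx": 0, "ty": 0, "tz": 0, "turn": 0},
    {"tx": 0, "ty": 0, "tz": 0, "turn": 0},
    {"tx": 0, "ty": 0, "tz": 0, "turn": 0},
    {"tx": 0, "ty": 0, "tz": 0, "turn": 0},
  ],
  grip=0.2,
)

```text
clock: 22.58
ee_pos: [539.7, -282.3, 162.0]
eef_rot: [-0.0, 0.808, 0.589, -0.0]
contact_force: [0.3, -0.2, 0.1]
opening: 68.3
```

```bash
python3 - <<'E'
from fitpad import *
st=arm.sense(); w=Cam("wrist"); s=Cam("scene")
p=st["ee_pos"];print(st["clock"],p,st["contact_force"],st["opening"])
G=(0,255,0);Y=(0,255,255)
x,y,z=540,-282,154; b=np.array([540,-282,122.])
d=lambda c:[(sph(c,*b,32),Y),(circ(x,y,z+16,44),G),(circ(x,y,z,44),G)]
panel("pics/p15.png",[(w,[x,y,z],90,d(w)),(s,[x,y,z-40],50,d(s)),(w,[x,y,z],90,[]),(s,[x,y,z-40],50,[])])
E
```

```text
22.575 [ 539.73207668 -282.33734025  162.04934888] [ 0.28434838 -0.16005521  0.0915553 ] 68.28393467026844
```

View pics/p15.png

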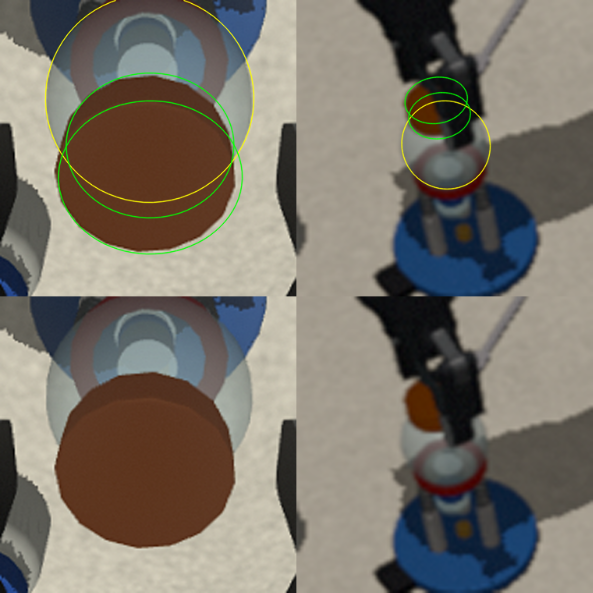

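Call:
apply_moves(
  commands=[
    {"tx": 0, "ty": 0, "tz": 5, "turn": 0},
    {"tx": 0, "ty": 0, "tz": 15, "turn": 0},
    {"tx": 0, "ty": 0, "tz": 25, "turn": 0},
    {"tx": 0, "ty": 0, "tz": 15, "turn": 0},
    {"tx": 0, "ty": 0, "tz": 0, "turn": 0},
    {"tx": 0, "ty": 0, "tz": 0, "turn": 0},
    {"tx": 0, "ty": 0, "tz": 0, "turn": 0},
  ],
)

```text
clock: 23.55
ee_pos: [539.4, -282.2, 221.2]
eef_rot: [-0.001, 0.808, 0.589, -0.0]
contact_force: [-0.9, 0.0, -0.1]
opening: 68.3
```

```bash
python3 - <<'E'
from fitpad import *
st=arm.sense(); w=Cam("wrist"); s=Cam("scene");t=Cam("top")
p=st["ee_pos"];print(st["clock"],p,st["contact_force"],st["opening"])
G=(0,255,0);Y=(0,255,255)
x,y,z=540,-282,154; b=np.array([540,-282,122.])
d=lambda c:[(sph(c,*b,32),Y),(circ(x,y,z+16,44),G),(circ(x,y,z,44),G)]
panel("pics/p16.png",[(w,[x,y,z],70,d(w)),(s,[x,y,z-40],45,d(s)),(w,[x,y,z],70,[]),(s,[x,y,z-30],45,[])])
panel("pics/p16b.png",[(t,[x,y,z],45,d(t)),(t,[x,y,z],45,[])])
print(fit(w,x,y,z),fit(s,x,y,z))
E
```

```text
23.55 [ 539.37103371 -282.17113136  221.16291306] [-0.90072893  0.02092397 -0.11387898] 68.31298099921105
(array([ 539.58019189, -283.11557438]), 4972.0, np.float64(5391.095724346349)) (array([ 542.19960678, -282.16794846]), 281.0, np.float64(368.46405887196306))
```

View pics/p16.png

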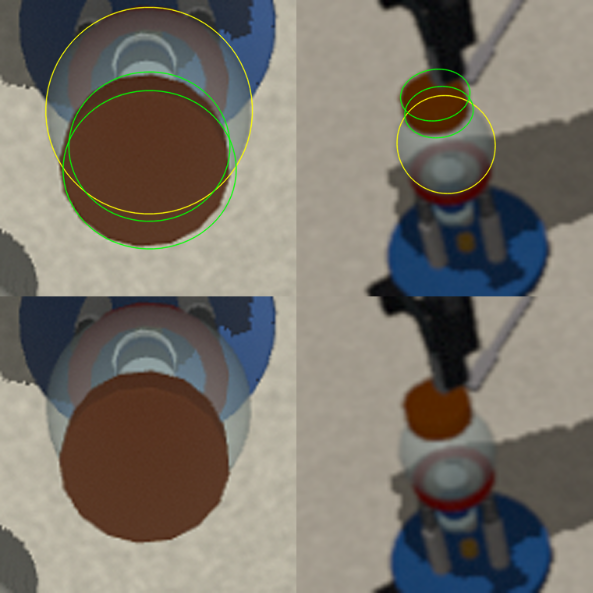

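View pics/p16b.png

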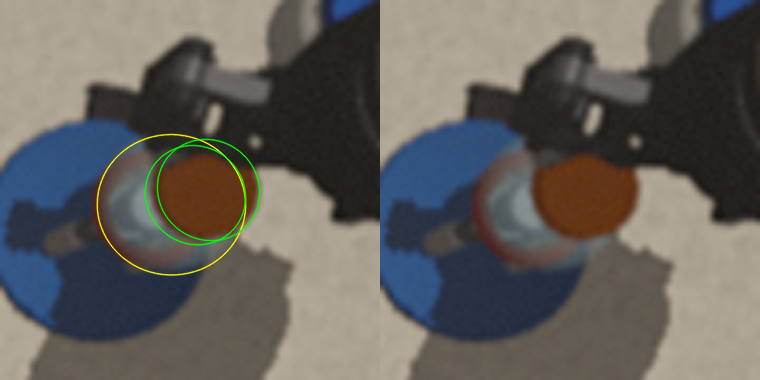

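Call:
apply_moves(
  commands=[
    {"tx": 0.4, "ty": -0.4, "tz": -5, "turn": 0},
    {"tx": 0, "ty": 0, "tz": 0, "turn": 0},
    {"tx": 0, "ty": 0, "tz": 0, "turn": 0},
    {"tx": 0, "ty": 0, "tz": 0, "turn": 0},
    {"tx": 0, "ty": 0, "tz": 0, "turn": 0},
    {"tx": 0, "ty": 0, "tz": 0, "turn": 0},
    {"tx": 0, "ty": 0, "tz": 0, "turn": 0},
    {"tx": 0, "ty": 0, "tz": 0, "turn": 0},
  ],
  grip=1,
)

```text
clock: 24.7
ee_pos: [540.1, -282.8, 217.2]
eef_rot: [-0.0, 0.808, 0.589, -0.0]
contact_force: [-0.3, -0.7, 0.2]
opening: -0.3
```

```bash
python3 - <<'E'
from fitpad import *
st=arm.sense(); w=Cam("wrist"); s=Cam("scene")
p=st["ee_pos"];print(st["clock"],p,st["contact_force"],st["opening"])
w.save("pics/w17.png"); s.save("pics/s17.png",(180,90,300,210),5)
E
```

```text
24.7 [ 540.1394491  -282.77147487  217.20385936] [-0.29957608 -0.66450725  0.19795411] -0.30384831065252277
```

View pics/w17.png

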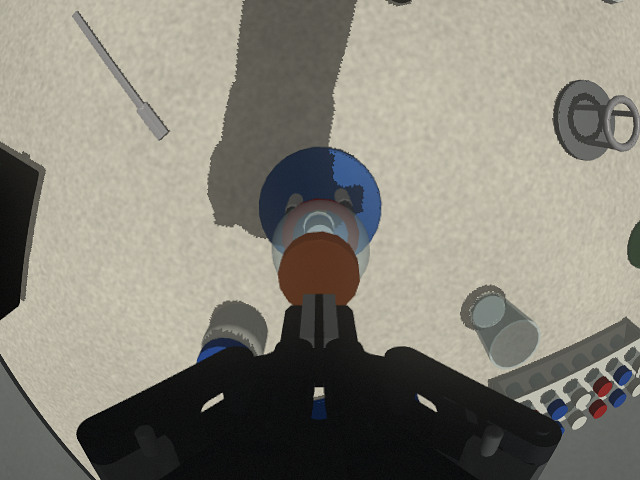

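View pics/s17.png

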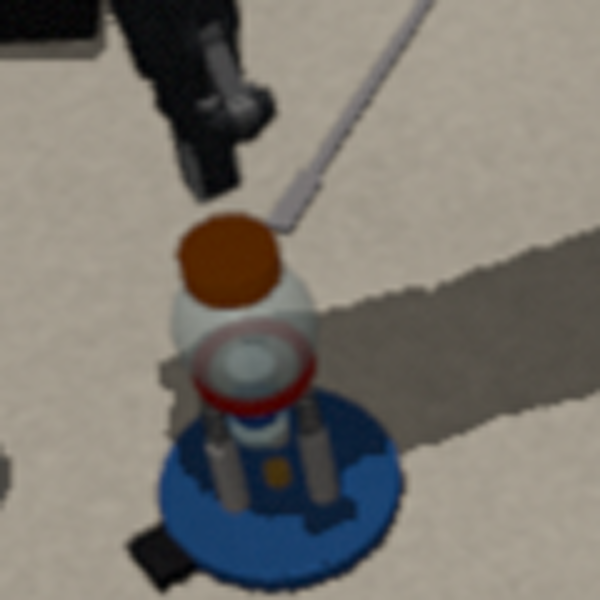

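Call:
apply_moves(
  commands=[
    {"tx": 0, "ty": 0, "tz": -12, "turn": 0},
    {"tx": 0, "ty": 0, "tz": -12, "turn": 0},
    {"tx": 0, "ty": 0, "tz": -6, "turn": 0},
    {"tx": 0, "ty": 0, "tz": -2, "turn": 0},
    {"tx": 0, "ty": 0, "tz": 0, "turn": 0},
    {"tx": 0, "ty": 0, "tz": 0, "turn": 0},
    {"tx": 0, "ty": 0, "tz": 0, "turn": 0},
  ],
)

```text
clock: 25.68
ee_pos: [540.3, -282.9, 185.6]
eef_rot: [0.0, 0.808, 0.589, 0.0]
contact_force: [-0.2, 0.3, 0.5]
opening: -0.4
```

Call:
apply_moves(
  commands=[
    {"tx": 0, "ty": 0, "tz": -1, "turn": 0},
    {"tx": 0, "ty": 0, "tz": -1, "turn": 0},
    {"tx": 0, "ty": 0, "tz": 0, "turn": 0},
    {"tx": 0, "ty": 0, "tz": 0, "turn": 0},
  ],
)

```text
clock: 26.18
ee_pos: [540.1, -282.8, 183.2]
eef_rot: [-0.0, 0.808, 0.589, -0.0]
contact_force: [-0.9, -1.1, 0.2]
opening: 0.1
```

Call:
apply_moves(
  commands=[
    {"tx": 0, "ty": 0, "tz": -1, "turn": 0},
    {"tx": 0, "ty": 0, "tz": 0, "turn": 0},
    {"tx": 0, "ty": 0, "tz": 0, "turn": 0},
  ],
)

```text
clock: 26.55
ee_pos: [540.1, -282.8, 182.2]
eef_rot: [-0.0, 0.808, 0.589, -0.0]
contact_force: [-0.4, -0.1, -0.1]
opening: -0.0
```

Call:
apply_moves(
  commands=[
    {"tx": 0, "ty": 0, "tz": -1, "turn": 0},
    {"tx": 0, "ty": 0, "tz": 0, "turn": 0},
    {"tx": 0, "ty": 0, "tz": 0, "turn": 0},
  ],
)

```text
clock: 26.92
ee_pos: [540.2, -282.8, 181.3]
eef_rot: [0.0, 0.808, 0.589, 0.0]
contact_force: [-0.4, -0.1, 1.2]
opening: 0.2
```

Call:
apply_moves(
  commands=[
    {"tx": 0, "ty": 0, "tz": -1, "turn": 0},
    {"tx": 0, "ty": 0, "tz": 0, "turn": 0},
    {"tx": 0, "ty": 0, "tz": 0, "turn": 0},
  ],
)

```text
clock: 27.3
ee_pos: [540.3, -282.8, 180.4]
eef_rot: [0.0, 0.808, 0.589, 0.0]
contact_force: [0.3, 1.6, 2.3]
opening: -0.1
```

Call:
apply_moves(
  commands=[
    {"tx": 0, "ty": 0, "tz": -1, "turn": 0},
    {"tx": 0, "ty": 0, "tz": -1, "turn": 0},
    {"tx": 0, "ty": 0, "tz": -1, "turn": 0},
    {"tx": 0, "ty": 0, "tz": -1, "turn": 0},
    {"tx": 0, "ty": 0, "tz": 0, "turn": 0},
    {"tx": 0, "ty": 0, "tz": 0, "turn": 0},
  ],
)

```text
clock: 28.05
ee_pos: [540.2, -282.8, 176.3]
eef_rot: [0.0, 0.808, 0.589, 0.0]
contact_force: [0.7, 0.8, 3.9]
opening: -0.2
```

```bash
python3 - <<'E'
from fitpad import *
st=arm.sense(); w=Cam("wrist"); s=Cam("scene")
p=st["ee_pos"];print(st["clock"],p,st["contact_force"],st["torque"])
panel("pics/p18.png",[(w,[540,-282,150],80,[]),(s,[540,-282,110],45,[])])
E
```

```text
28.05 [ 540.22968842 -282.76916293  176.2947807 ] [0.7155307  0.79446069 3.8974874 ] [ 0.19693718 -0.23789856  0.02590917]
```

View pics/p18.png

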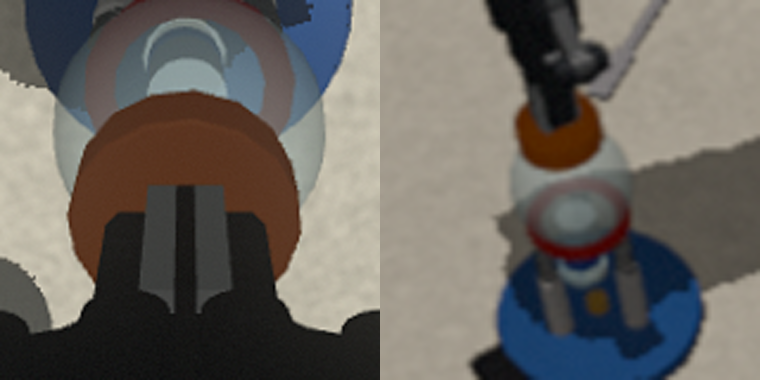

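Call:
apply_moves(
  commands=[
    {"tx": 0, "ty": 0, "tz": -1.5, "turn": 0},
    {"tx": 0, "ty": 0, "tz": -1.5, "turn": 0},
    {"tx": 0, "ty": 0, "tz": -1.5, "turn": 0},
    {"tx": 0, "ty": 0, "tz": -1.5, "turn": 0},
    {"tx": 0, "ty": 0, "tz": -1.5, "turn": 0},
    {"tx": 0, "ty": 0, "tz": -1.5, "turn": 0},
    {"tx": 0, "ty": 0, "tz": 0, "turn": 0},
    {"tx": 0, "ty": 0, "tz": 0, "turn": 0},
  ],
)

```text
clock: 29.15
ee_pos: [540.4, -282.8, 167.9]
eef_rot: [0.0, 0.808, 0.589, 0.0]
contact_force: [0.6, 1.7, 8.1]
opening: 0.2
```

Call:
apply_moves(
  commands=[
    {"tx": 0, "ty": 0, "tz": -1, "turn": 0},
    {"tx": 0, "ty": 0, "tz": -1, "turn": 0},
    {"tx": 0, "ty": 0, "tz": -1, "turn": 0},
    {"tx": 0, "ty": 0, "tz": 0, "turn": 0},
    {"tx": 0, "ty": 0, "tz": 0, "turn": 0},
  ],
)

```text
clock: 29.78
ee_pos: [540.4, -282.8, 165.1]
eef_rot: [0.001, 0.808, 0.589, 0.0]
contact_force: [-0.5, 1.0, 8.8]
opening: -0.0
```

```bash
python3 - <<'E'
from fitpad import *
F=[]
for i in range(4):
    s=Cam("scene"); st=arm.sense(); F.append(st["contact_force"][2])
w=Cam("wrist")
p=st["ee_pos"];print(st["clock"],p,F)
panel("pics/p19.png",[(w,[540,-282,150],80,[]),(s,[540,-282,100],45,[(circ(539.8,-282,78,56),(0,255,255)),(circ(539.8,-282,78,40),(0,255,255))])])
E
```

```text
29.975 [ 540.44678892 -282.82260335  165.18259991] [np.float64(9.366272111141546), np.float64(9.670180691133687), np.float64(9.889018590046142), np.float64(8.647067036272704)]
```

View pics/p19.png

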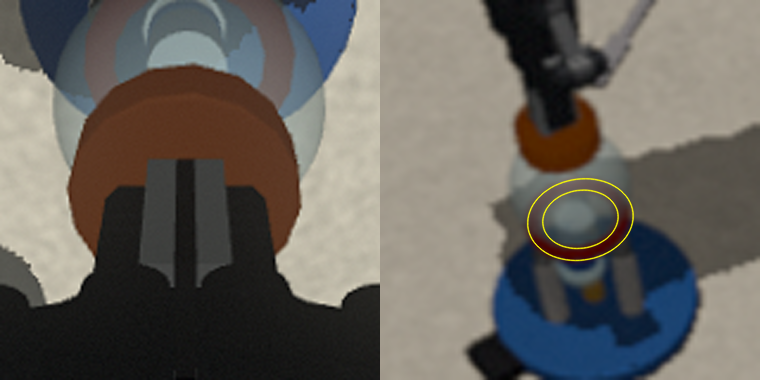

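Call:
apply_moves(
  commands=[
    {"tx": 0, "ty": 0, "tz": -1, "turn": 0},
    {"tx": 0, "ty": 0, "tz": -1, "turn": 0},
    {"tx": 0, "ty": 0, "tz": -0.7, "turn": 0},
    {"tx": 0, "ty": 0, "tz": 0, "turn": 0},
    {"tx": 0, "ty": 0, "tz": 0, "turn": 0},
    {"tx": 0, "ty": 0, "tz": 0, "turn": 0},
  ],
)

```text
clock: 30.78
ee_pos: [540.5, -282.8, 162.7]
eef_rot: [0.001, 0.808, 0.589, 0.0]
contact_force: [-0.4, 1.3, 10.0]
opening: -0.2
```

```bash
python3 - <<'E'
from fitpad import *
F=[];Z=[]
for i in range(8):
    s=Cam("scene"); st=arm.sense(); F.append(st["contact_force"][2]);Z.append(st["ee_pos"][2])
print(st["clock"],st["ee_pos"],np.mean(F),np.std(F),np.mean(Z))
E
```

```text
31.175 [ 540.47357346 -282.81595192  162.71823948] 10.171067121036735 0.6967629494337867 162.70229588311585
```

Call:
apply_moves(
  commands=[
    {"tx": 0, "ty": 0, "tz": -0.6, "turn": 0},
    {"tx": 0, "ty": 0, "tz": -0.5, "turn": 0},
    {"tx": 0, "ty": 0, "tz": 0, "turn": 0},
    {"tx": 0, "ty": 0, "tz": 0, "turn": 0},
    {"tx": 0, "ty": 0, "tz": 0, "turn": 0},
  ],
)

```text
clock: 31.8
ee_pos: [540.5, -282.8, 161.7]
eef_rot: [0.001, 0.808, 0.589, 0.001]
contact_force: [-0.1, 1.2, 10.8]
opening: 0.1
```

```bash
python3 - <<'E'
from fitpad import *
F=[];Z=[]
for i in range(8):
    s=Cam("scene"); st=arm.sense(); F.append(st["contact_force"][2]);Z.append(st["ee_pos"][2])
print(st["clock"],st["ee_pos"],np.mean(F),np.std(F),np.mean(Z))
w=Cam("wrist");Y=(0,255,255)
s.save("pics/s20.png",(190,110,290,210),6,[(circ(539.8,-282,76.3,56),Y)]);w.save("pics/w20.png")
E
```

```text
32.2 [ 540.52058764 -282.8196202   161.70789569] 11.009981513196358 0.4465368190672965 161.69133639063858
```

View pics/s20.png

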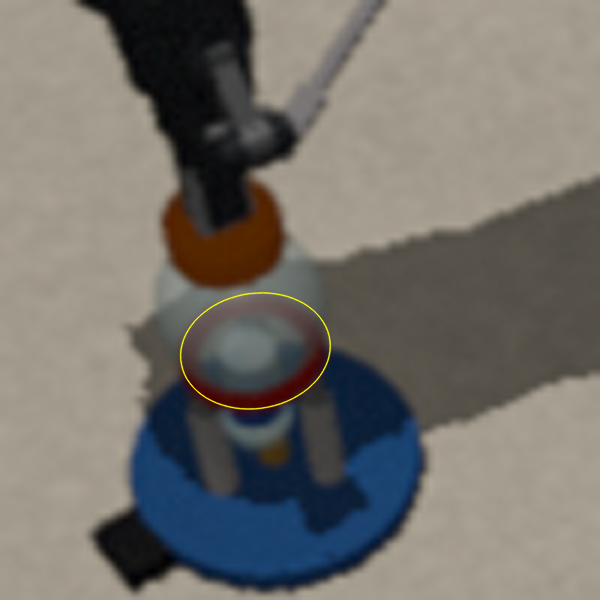

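View pics/w20.png

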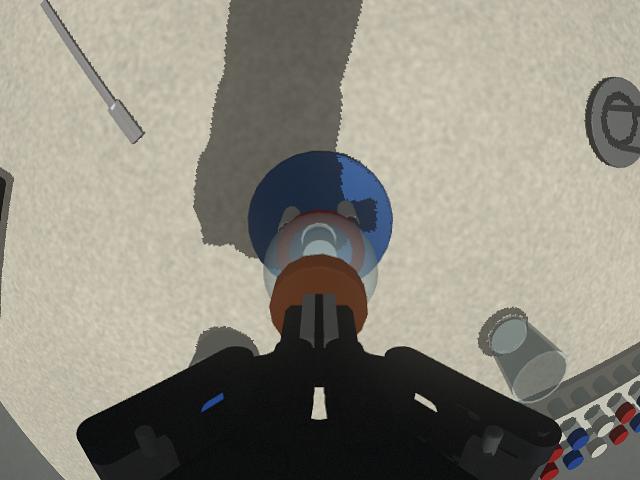

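```bash
python3 -c "
from cell import arm,job
print(job.close_job()); s=arm.sense(); print(s['clock'],s['ee_pos'],s['contact_force'])"
```

```text
the job is handed in; nothing more can be done
None
the job is handed in; nothing more can be done
```

The job is handed in at about 32 s of the 61 s allowed, with the arm still holding the sprung ring down.

- **Flask:** I lifted it off the drain stand and seated it neck down in the cradle ring. The pictures showed the bulb centred over the ring to about 1 mm.
- **Pad:** I set it on top of the bulb and let go. It stayed there by itself while the arm withdrew about 60 mm and shut the fingers. In the pictures it sat about 0.75 mm off centre, which suggests a tilt of roughly 2°.
- **Press:** I pressed with the shut fingertips on the pad only. The last reading was about 11.0 N, with the TCP about 18.8 mm below where the ring began to move. The scene image agrees with that depth.

The force and height estimates of the ring's travel differed by less than 1 mm. Scale in the wrist camera was about 2% off, so I relied on measurements taken near its image centre. I did not go near the bystanders, but made no separate last check of them. No last reading came back after handing in.

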